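Park the index plunger of a bottle cutter and bring its tail stop up to the bottle

ROBOT

A 6-joint arm with a two-finger parallel gripper is mounted at the origin on the work surface. World frame = base frame: x ahead of the robot, y to its left, z up, the work surface at z = 0. Lengths are in m, angles in rad, forces in N, time in s.
With the tool pointing down it reaches from about 0.275 to 0.85 m from the base axis. Payload 19 kg.
Tool frame: the origin (TCP) lies midway between the tips of the shut fingers; the grasp point (between the pads) lies 19 mm behind it; z points along the fingers, y is the line along which they close (so a half turn about z gives the same grasp; the last joint's range is limited). The gripper opens to 85 mm and grips with 20 to 120 N. Pads are 22 mm wide; open, the fingers measure 114 mm over their backs; the gripper's body (76 mm by 85 mm) begins 54 mm behind the grasp point. The pads swing forward as they close: fully open they stand 13 mm farther back than shut.
Start: joints at [1.107, 0.15, 1.437, -0, 1.554, -0.134], TCP at [0.186, 0.544, 0.231] pointing down, gripper open.
Joint ranges: [-2.8, 2.8], [-0.68, 2.1], [0.12, 2.68], [-1.39, 4.53], [0.16, 2.79], [-2.81, 2.81]. Speed limits (rad/s): [1.89, 1.89, 2.22, 3.01, 3.01, 3.01].

INTERFACE

Orientations are given as [roll, pitch, yaw] about the fixed x, y, z axes, in that order (R = Rz(yaw) Ry(pitch) Rx(roll)).
In Python, from workcell import manip gives the robot as it stands.
- The arm moves only by the shell command python3 -m crank 'ROWS' [FORCE]. ROWS is JSON, a list of rows, each a list of 3 entries, a list of its own where there are three numbers: the shift along the tool's x, y, z in cm, then the turn, a rotation vector about the tool's x, y, z in rad, then the closure in counts, from 0 (fully open) to 255 (shut). In form: [[[dx, dy, dz], [ax, ay, az], claw], ...]. A call has 1 to 12 rows; each row shifts and turns the commanded pose from where the row before left it, along the tool's axes as they then stand; what a row does not reach is not made up. A row lasts 1/12 s, in which the tool goes at most 41.7 mm and 7.16 degrees, less where a joint would pass 70% of its speed; a pose out of reach is approached as far as the arm can. A call with a gripper value outside its range is refused whole. The fingers move at their own pace and stop on an object; FORCE is the grip in N (left out, the last holds). Time passes only in rows, so rows that do not move let the fingers close. It gives the time, the measured TCP pose, the force, the opening and the grip force at its end, in the units of the state.
- manip.read_state(): the state, without advancing time (a new reading comes with each control period).
- manip.get_image(name): name is "side" or "top"; returns a dict with "frame" (480x640x3 uint8, red, green, blue), "vfov" (degrees; the focal length in pixels is half the picture's height over the tangent of half this angle, whatever the lens; pixels are square), "cx", "cy" (the principal point, pixels), "rvec" (rotation vector, rad) and "tvec" (3), from world to camera coordinates, as OpenCV has them. Camera axes: x right, y down, z forward; pixel columns grow to the right and rows downward; lengths in m; the calibration is good to about 2 mm. A picture is of the moment at which its call begins. There is no depth.
- manip.finish_job(): hands the job in; it is judged then, once.
Trained networks look in a picture, given as the dict that the camera call returned (one of the last four; its "shot" number tells which), for a name from the list of things; names that differ only in an ending like _2 or _b are one class to them, and where a whole thing is asked for, a point or a joint stands for the part that bears it (a point fixed in the world has none). Each returns a list of dicts, best first, with "confidence" (0 to 1); they miss things now and then, are a little off and sometimes report something else, mostly with a low value. They report only what shows in the picture. A call takes as long as a camera call. They do not tell look-alikes from the thing itself.
- manip.boxes_of(picture, target): "extent" ([centre column, centre row, width, height] in pixels, round what is visible of it).
- manip.silhouettes(picture, target): "region" (480x640 bool, what is visible of it) and "extent" ([centre column, centre row, width, height] in pixels, round what is visible of it).
The state is a dict: "t": time; "qpos": joint angles; "qd": joint speeds; "joint_efforts": joint torques, N m; "ee_pos": TCP position; "orientation": TCP orientation; "ft_force": force on the tool from outside, world axes, zero at the start; "ft_torque": the same for the moment, N m; "opening": finger opening in m; "finger_force": force on a finger pad.
Only numpy, scipy, OpenCV 4.12 (cv2) and the standard library are available. Lean on these libraries where they do the work, as an engineer would, in place of code of your own. Each camera call takes 0.05 s, during which the arm holds its last target. There are 200 camera calls.

TASK

Pull up the sprung index plunger on the bottle cutter's tail stop and turn its T-handle clockwise until it drops into the rest notch and stays retracted, without wrenching it hard against its stops. Then slide the tail stop up to the bottle and push the bottle along with it until you feel the cap bear on the head stop's sprung buffer: leave the bottle held lightly between the two, with a few newtons and never hard enough to dent it, and the plunger still parked. Leave the things standing and lying around the cutter where they are.

Things in the scene. Friction and masses are not known exactly. Their poses are not given: they have to be found in the camera images.
- cutter: the bottle cutter: aluminium base plate 150 x 470 mm, top 18 mm above the table, fixed; place and yaw vary. Origin: table height under its middle; y along its length, z up. From -y to +y: head stop, two roller rods carrying the bottle, tail stop on the index rail (bar with holes every 15 mm, top at 30 mm). A cutter post, 86 mm high, stands beside the bottle on the +x side
- head_stop: the head stop at the cutter's -y end: an upright aluminium plate 64 mm wide, top at 84 mm. Origin at table height under its face, which looks to +y. Through it, at the bottle's axis (65 mm high), runs an adjusting screw with a round sprung rubber buffer, 26 mm across, at its end. The buffer's face stands 20 to 50 mm off the plate, as last set: not measured, to be felt
- bottle: the green drinks bottle lying on the roller rods along the cutter's y axis, 60 mm thick, 180 mm long, cap towards the head stop, 60 g, slides with under 1 N. Origin: middle of its base, on its axis, 65 mm high; cap end 180 mm along its own -y. It starts clear of buffer and tail stop. The buffer's spring (1 N at first touch, 4 N more per mm) bears on the cap; the bottle dents above 8 N
- cap_end (a point): middle of the end of the bottle's white cap, on the bottle's axis
- tail_stop (a joint): travel of the tail stop carriage (m): 0 at the start, grows towards the bottle (cutter's -y), at most 0.090. Grey block 60 x 112 mm, top at 52 mm, with an upright stop plate (62 mm wide, top at 83 mm) at its front. Slides with about 6 N drag and stays where left, but is locked (0.7 mm play) while the plunger's pin is in a rail hole
- stop_face (a point): middle of the stop plate's face that meets the bottle's base, on the bottle's axis; 63 mm ahead (-y) of the plunger's axis
- lug_back (a point): middle of the back (+y) face of the carriage's finger lug, 64 mm above the table: an upright tab 44 mm wide, 10 mm thick along the rail, from 52 to 76 mm height, its back 55 mm behind the plunger's axis. A place to push or pinch the carriage; at the start a block 34 mm high, at the rail's end, stands 43 mm behind it
- handle_grip (a point): middle of the T-handle's black bar on top of the index plunger: 46 mm long, 12 mm thick, 16 mm high, 104 mm above the table with the pin down. Its y axis lies along the bar, z up. At the start the bar lies along the rail, free on both long sides; below it 18 mm of thin neck, then the steel collar (30 mm across, its top at 78 mm)
- plunger (a joint): lift of the sprung plunger (m), straight up: 0 with the pin down in a hole. The spring, with the weight, takes 6 N at 0 and 10 N at full pull. The bar can turn only above 0.0105; a firm inner stop ends the pull at 0.0135; resting in the rest notch it reads about 0.0072. The pin is clear of the rail above 0.0055
- t_handle (a joint): turn of the T-handle (rad), clockwise seen from above: 0 with the bar along the rail; the rest notch is at 1.31 (75 degrees), with about 0.06 of play either way, and a wall ends the turn just beyond. It does not turn the other way
- cross_pin: the steel cross pin through the plunger's shaft, 4 mm thick, 31 mm long, parallel to the bar, that rides on the collar; origin on the plunger's axis at rail top when down
- collar: the castellated steel collar on the carriage around the plunger's shaft: deep slots along the rail, ridges 10.5 mm above the slot floor, rest notches 3 mm deep in the ridge, end walls; origin on the plunger's axis at rail top
- cut_cup: cup cut from a green bottle, 68 mm across, 85 mm high, standing beside the cutter; bystander, origin under its middle
- tape_roll: roll of yellow tape lying flat, 60 mm across, 20 mm high; bystander, origin under its middle
- carton: small cardboard box 45 x 60 x 30 mm; bystander, origin under its middle
- glue_stick: white glue stick standing upright, 26 mm across, 95 mm high; bystander, origin under its middle
Things that resemble listed ones, but are neither listed nor needed, are in the scene too. What is shaped like the bottle but orange or yellow is not meant.

How it is judged:
On the way, in this order (a step that is already met when the one before it is completed fails the run):
1. the plunger is pulled, turned clockwise and sits in the rest notch (lift 6.5 to 9 mm, turn 1.1 to 1.5 rad) (value of joint plunger between 0.0065 and 0.009 m and value of joint t_handle between 1.1 and 1.5 rad), for 0.3 s.
2. the bottle bears on the head stop's buffer with more than 2 N (contact force between bottle and head_stop above 2 N), for 0.2 s.
At the end, for the whole second after the job is handed in: the plunger rests in its notch by itself (lift 6.5 to 9 mm, handle turned 1.1 to 1.5 rad); the bottle lies still on the rollers, held between the stops: the middle of its base within 3 mm of the middle of the stop plate's face, its cap bearing on the head stop's buffer with more than 2 N (all of step 1 and contact force between bottle and head_stop above 2 N and distance between bottle and stop_face below 0.003 m and linear speed of bottle below 0.01 m/s); the robot touches nothing.
It fails at once if the bottle is squeezed against the head stop with more than 8 N (dented) (contact force between bottle and head_stop above 8 N).
It fails at once if the plunger is wrenched against its collar with more than 40 N (contact force between cross_pin and collar above 40 N).
It fails at once if a thing beside the cutter (cup, tape, box, glue stick) is moved by more than 30 mm (distance of any of cut_cup, tape_roll, carton, glue_stick from where it was at the start of the episode above 0.03 m).
It also fails if it takes over 72 s, if anything falls off the work surface, if the arm or the gripper's body presses on something with over 40 N, if the wrist force passes 120 N, or if a joint passes its speed limit or range.

## Working session

There is one attempt and no reset: what is moved stays moved. The work goes in short steps, Python scripts to look and compute and a shell command to move; the robot and the scene stay as the last step left them, time stands still between calls to the robot, and variables do not carry over. Pictures are saved under pics/ and viewed, at most 10 in all, crops included, and the job is handed in when it is done.

```bash
mkdir -p pics; cat > h.py <<'E'
import numpy as np,cv2
from workcell import manip
def cam(p):
    f=240/np.tan(np.radians(p["vfov"])/2); K=np.array([[f,0,p["cx"]],[0,f,p["cy"]],[0,0,1]])
    R=cv2.Rodrigues(np.array(p["rvec"],float))[0]; return K,R,np.array(p["tvec"],float).ravel()
def proj(p,X):
    K,R,t=cam(p); q=(np.atleast_2d(X)@R.T+t)@K.T; return q[:,:2]/q[:,2:]
def atz(p,uv,z):
    K,R,t=cam(p); C=-R.T@t; d=R.T@np.linalg.solve(K,[uv[0],uv[1],1]); return C+d*(z-C[2])/d[2]
def save(p,n): cv2.imwrite(f"pics/{n}.png",p["frame"][:,:,::-1])
E
python3 - <<'E'
from h import *
print(manip.read_state())
for n in("top","side"):
    p=manip.get_image(n); save(p,n+"1"); print(n,p["vfov"],p["cx"],p["cy"],-cam(p)[1].T@cam(p)[2])
    for t in("cutter","head_stop","bottle","tail_stop","handle_grip","collar","cut_cup","tape_roll","carton","glue_stick"):
        print(t,[(np.round(b["extent"]).tolist(),round(b["confidence"],2)) for b in manip.boxes_of(p,t)[:3]])
E
```

```text
{'t': 0.0, 'qpos': array([ 1.10698246e+00,  1.51008720e-01,  1.43801443e+00,  2.95995155e-05,
        1.55384563e+00, -1.33968973e-01]), 'qd': array([ 4.15680141e-04, -7.60514712e-04, -4.60808804e-04,  3.25891997e-04,
        2.40404676e-03,  8.43754336e-05]), 'joint_efforts': array([ 2.47007942e-03, -7.13065052e+01, -5.70865202e+01, -1.35896162e-04,
        9.02439962e-03, -4.28628448e-05]), 'ee_pos': array([0.18611885, 0.54377731, 0.2306708 ]), 'orientation': array([-3.14033192e+00, -1.99778915e-04,  2.81174712e+00]), 'ft_force': array([ 0.41913364, -0.73487566, -0.31396729]), 'ft_torque': array([-0.06066067, -0.01007427,  0.02238469]), 'finger_force': 0.0, 'opening': 0.08519131378068652}
top 52.89628959915116 321.0575323272948 245.63252628201167 [0.44754462 0.01074357 0.99683074]
cutter [([406.0, 255.0, 266.0, 103.0], 0.61), ([338.0, 256.0, 21.0, 9.0], 0.6)]
head_stop [([513.0, 237.0, 50.0, 33.0], 0.79), ([338.0, 259.0, 66.0, 38.0], 0.67)]
bottle [([434.0, 247.0, 94.0, 36.0], 0.96), ([244.0, 376.0, 93.0, 54.0], 0.9), ([199.0, 192.0, 95.0, 43.0], 0.87)]
tail_stop [([337.0, 260.0, 6
[... 256 characters left out ...]
260.0, 64.0, 37.0], 0.44)]
glue_stick [([464.0, 173.0, 27.0, 24.0], 0.71)]
side 53.40092009678816 314.7184980676964 239.4459597101656 [0.4288574  0.68717767 0.51259287]
cutter [([333.0, 247.0, 91.0, 161.0], 0.68)]
head_stop [([340.0, 185.0, 27.0, 32.0], 0.95)]
bottle [([477.0, 366.0, 88.0, 112.0], 0.87), ([337.0, 208.0, 33.0, 48.0], 0.6), ([193.0, 384.0, 55.0, 119.0], 0.59)]
tail_stop [([334.0, 263.0, 32.0, 66.0], 0.75)]
handle_grip [([334.0, 238.0, 13.0, 13.0], 0.5)]
collar [([336.0, 256.0, 16.0, 19.0], 0.72)]
cut_cup [([245.0, 266.0, 43.0, 58.0], 0.61)]
tape_roll [([392.0, 223.0, 25.0, 20.0], 0.73)]
carton [([271.0, 241.0, 28.0, 25.0], 0.75)]
glue_stick [([277.0, 198.0, 16.0, 40.0], 0.68)]
```

```bash
ls pics
```

```text
side1.png
top1.png
```

```bash
python3 - <<'E'
import cv2
a=cv2.imread("pics/top1.png")[140:330,260:560]; cv2.imwrite("pics/topc.png",cv2.resize(a,None,fx=2.6,fy=2.6,interpolation=cv2.INTER_CUBIC))
a=cv2.imread("pics/side1.png")[140:340,220:440]; cv2.imwrite("pics/sidec.png",cv2.resize(a,None,fx=3,fy=3,interpolation=cv2.INTER_CUBIC))
E
```

```text
(no output)
```

View pics/topc.png

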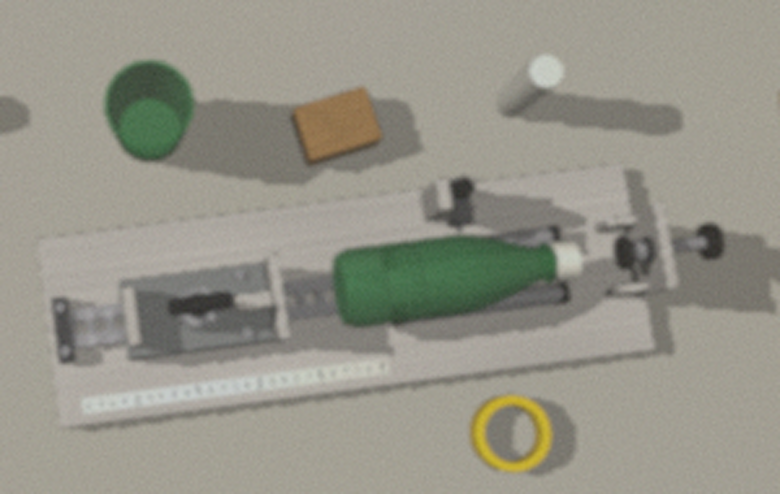

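View pics/sidec.png

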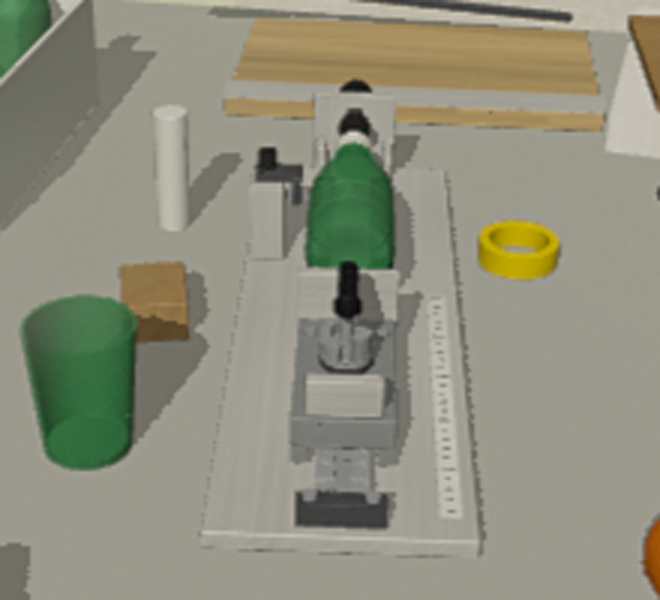

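The top crop shows the bar at about full px (338, 256), lying along the rail. The base plate corners are at crop (40,240), (65,427), (625,167) and (672,350). The side view has the bar's end at full px ~(336,238). Next I fit the cutter pose.

```bash
python3 - <<'E'
from h import *
from scipy.optimize import least_squares
T=manip.get_image("top");S=manip.get_image("side")
full=lambda c:np.array([260+c[0]/2.6,140+c[1]/2.6]); fs=lambda c:np.array([220+c[0]/3,140+c[1]/3])
c={k:atz(T,full(v),.018) for k,v in dict(tailA=(40,240),tailB=(65,427),headA=(625,167),headB=(672,352)).items()}
for k,v in c.items(): print(k,v.round(4))
print("bar",atz(T,full((170,305)),.104).round(4),atz(T,full((235,299)),.104).round(4))
# local points (x,y,z); top obs & side obs; unknown cx,cy,yaw,plunger y p
def W(q,L):
    L=np.array(L);a=q[2];R=np.array([[np.cos(a),-np.sin(a)],[np.sin(a),np.cos(a)]])
    return np.hstack([q[:2]+R@L[:2],L[2]])
B=(.075,.235,.018)
obs=[(T,full((40,240)),lambda q:(.075,.235,.018)),(T,full((65,427)),lambda q:(-.075,.235,.018)),
(T,full((672,352)),lambda q:(-.075,-.235,.018)),(T,full((625,167)),lambda q:(.075,-.235,.018)),
(S,fs((203,533)),lambda q:(.075,.235,.018)),(S,fs((478,543)),lambda q:(-.075,.235,.018)),
(T,full((202,302)),lambda q:(0,q[3],.104)),
(T,full((126,290)),lambda q:(.022,q[3]+.055,.076)),(T,full((130,343)),lambda q:(-.022,q[3]+.055,.076)),
(S,fs((307,376)),lambda q:(.022,q[3]+.055,.076)),(S,fs((385,380)),lambda q:(-.022,q[3]+.055,.076)),
]
def res(q): return np.concatenate([proj(p,W(q,f(q)))[0]-o for p,o,f in obs])
m=np.mean(list(c.values()),0); d=c["tailA"]-c["headA"]
q=least_squares(res,[m[0],m[1],np.arctan2(d[1],d[0])-np.pi/2,.12],loss="soft_l1").x
print(q,np.degrees(q[2]));print(res(q).reshape(-1,2).round(1))
np.save("q.npy",q)
g=W(q,(0,q[3],.104));print("grip",g.round(4),"lug",W(q,(0,q[3]+.055,.064)).round(4),"face",W(q,(0,q[3]-.063,.065)).round(4))
b=manip.silhouettes(T,"handle_grip")[0]["region"];v,u=np.nonzero(b)
print("sil",u.mean(),v.mean(),atz(T,(u.mean(),v.mean()),.104),"pca",cv2.fitLine(np.c_[u,v].astype(np.float32),2,0,.01,.01).ravel()[:2])
b=[x for x in manip.silhouettes(T,"bottle")][0]; print(b["extent"]); e=b["extent"]
print("base bottle",atz(T,(e[0]-e[2]/2,e[1]+3),.065), "axis dir tool yaw now",manip.read_state()["orientation"])
E
```

```text
tailA [0.5834 0.1005 0.018 ]
tailB [0.4373 0.0792 0.018 ]
headA [ 0.6435 -0.363   0.018 ]
headB [ 0.4968 -0.3941  0.018 ]
bar [ 0.5249 -0.0008  0.104 ] [ 0.5294 -0.0473  0.104 ]
[ 0.54131997 -0.14155761  0.12615301  0.11756602] 7.228035263683968
[[-0.2 -1.3]
 [-1.5 -0. ]
 [-4.9  0.1]
 [ 1.1 -0.9]
 [-0.3 -1.5]
 [ 1.3 -1. ]
 [ 0.7  0.3]
 [-0.6 -1.6]
 [ 0.7  0.8]
 [ 0.   0.8]
 [ 0.5  0.4]]
grip [ 0.5265 -0.0249  0.104 ] lug [0.5196 0.0296 0.064 ] face [ 0.5345 -0.0874  0.065 ]
sil 336.84795321637426 256.41520467836256 [ 0.52668061 -0.02211268  0.104     ] pca [ 0.991141   -0.13281386]
[198.2, 192.1, 88.4, 40.3]
base bottle [0.64981331 0.33539086 0.065     ] axis dir tool yaw now [-3.14150502e+00 -2.25732305e-05  2.81179950e+00]
```

```bash
python3 -m crank '[[[0,0,0],[0,0,0.122],60],[[0,0,0],[0,0,0.122],60],[[0,0,0],[0,0,0.122],60],[[0,0,0],[0,0,0.122],60],[[0,0,0],[0,0,0.122],60],[[0,0,0],[0,0,0.122],60],[[0,0,0],[0,0,0.122],60],[[0,0,0],[0,0,0.122],60],[[0,0,0],[0,0,0.122],60],[[0,0,0],[0,0,0.015],60]]' 20
cat > g.py <<'E'
import sys
from h import *
from scipy.spatial.transform import Rotation as Ro
s=manip.read_state();R=Ro.from_euler("xyz",s["orientation"]).as_matrix()
x=np.array([float(a) for a in sys.argv[1:4]])
print("tool shift cm",((x-s["ee_pos"])@R*100).round(2),"rpy",s["orientation"].round(4),"pos",s["ee_pos"].round(4),"f",s["ft_force"].round(2),s["ft_torque"].round(3),"op",s["opening"],"t",s["t"],"q6",s["qpos"][5])
E
python3 g.py .5265 -.0235 .2
```

```text
t: 2.13
ee_pos: [0.1862, 0.544, 0.2313]
orientation: [-3.142, 0.0, 1.692]
ft_force: [0.5, 0.2, 0.2]
opening: 0.065
finger_force: 0.0
tool shift cm [-60.45  26.9    3.13] rpy [-3.1415e+00  1.0000e-04  1.6923e+00] pos [0.1862 0.544  0.2313] f [0.46 0.23 0.23] [ 0.046 -0.052 -0.062] op 0.0650232297205444 t 2.1333 q6 0.9854823588336464
```

```bash
python3 -m crank '[[[-3,1.34,0],[0,0,0],60],[[-3,1.34,0],[0,0,0],60],[[-3,1.34,0],[0,0,0],60],[[-3,1.34,0],[0,0,0],60],[[-3,1.34,0],[0,0,0],60],[[-3,1.34,0],[0,0,0],60],[[-3,1.34,0],[0,0,0],60],[[-3,1.34,0],[0,0,0],60],[[-3,1.34,0],[0,0,0],60],[[-3,1.34,0],[0,0,0],60]]'; python3 -m crank '[[[-3,1.34,0],[0,0,0],60],[[-3,1.34,0],[0,0,0],60],[[-3,1.34,0],[0,0,0],60],[[-3,1.34,0],[0,0,0],60],[[-3,1.34,0],[0,0,0],60],[[-3,1.34,0],[0,0,0],60],[[-3,1.34,0],[0,0,0],60],[[-3,1.34,0],[0,0,0],60],[[-2,1,0],[0,0,0],60],[[0,0,0],[0,0,0],60]]'; python3 g.py .5265 -.0235 .15
```

```text
t: 2.97
ee_pos: [0.3579, 0.2621, 0.2315]
orientation: [3.141, -0.0, 1.703]
ft_force: [-0.5, 0.6, -1.0]
opening: 0.0649
finger_force: 0.0
t: 3.8
ee_pos: [0.5084, 0.0174, 0.2308]
orientation: [-3.141, 0.001, 1.7]
ft_force: [0.2, 0.8, 0.2]
opening: 0.0651
finger_force: 0.0
tool shift cm [-4.28  1.27  8.08] rpy [-3.1411e+00  8.0000e-04  1.6997e+00] pos [0.5084 0.0174 0.2308] f [0.19 0.8  0.18] [-0.026 -0.004 -0.045] op 0.06513851718578981 t 3.8 q6 -0.2456802957769233
```

```bash
python3 -m crank '[[[-2.1,0.6,2],[0,0,0],60],[[-2.1,0.6,2],[0,0,0],60],[[0,0,2],[0,0,0],100],[[0,0,1],[0,0,0],100],[[0,0,0],[0,0,0],100],[[0,0,0],[0,0,0],100]]'; python3 g.py .5265 -.0235 .087; python3 - <<'E'
from h import *
p=manip.get_image("side");save(p,"s2");a=p["frame"][120:320,220:440,::-1];cv2.imwrite("pics/s2c.png",cv2.resize(a,None,fx=2.7,fy=2.7,interpolation=cv2.INTER_CUBIC))
E
```

```text
t: 4.3
ee_pos: [0.524, -0.0189, 0.1618]
orientation: [-3.141, -0.0, 1.701]
ft_force: [-0.1, 0.1, 0.4]
opening: 0.0522
finger_force: 0.0
tool shift cm [-0.49  0.19  7.48] rpy [-3.1414e+00 -1.0000e-04  1.7007e+00] pos [ 0.524  -0.0189  0.1618] f [-0.12  0.1   0.43] [-0.025 -0.012 -0.032] op 0.052166803472485694 t 4.3 q6 -0.31309075751485027
```

View pics/s2c.png

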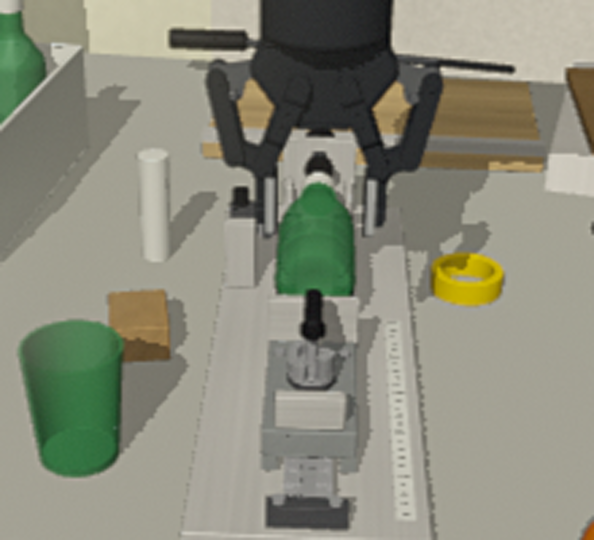

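The bar is at crop (312,315) and the fingers straddle it at columns 270 and 372. I descend and close.

```bash
python3 -m crank '[[[-0.5,0.2,2],[0,0,0],100],[[0,0,2],[0,0,0],100],[[0,0,2],[0,0,0],100],[[0,0,1.4],[0,0,0],100],[[0,0,0],[0,0,0],100],[[0,0,0],[0,0,0],100]]'; python3 -m crank '[[[0,0,0],[0,0,0],160],[[0,0,0],[0,0,0],190],[[0,0,0],[0,0,0],215],[[0,0,0],[0,0,0],230],[[0,0,0],[0,0,0],240],[[0,0,0],[0,0,0],240]]' 40;python3 g.py .5265 -.0235 .087
```

```text
t: 4.85
ee_pos: [0.527, -0.0239, 0.0884]
orientation: [3.141, 0.0, 1.7]
ft_force: [-0.6, 0.0, -0.1]
opening: 0.052
finger_force: 0.0
t: 5.35
ee_pos: [0.5272, -0.0243, 0.0883]
orientation: [3.14, 0.001, 1.699]
ft_force: [-0.4, -0.1, 6.8]
opening: 0.0107
finger_force: 41.3
tool shift cm [ 0.08 -0.06  0.13] rpy [3.1401e+00 5.0000e-04 1.6989e+00] pos [ 0.5272 -0.0243  0.0883] f [-0.43 -0.12  6.81] [ 0.077  0.141 -0.056] op 0.010744818735971565 t 5.35 q6 -0.32006099168891605
```

```bash
python3 -m crank '[[[0,0,-0.2],[0,0,0],240],[[0,0,-0.2],[0,0,0],240],[[0,0,-0.2],[0,0,0],240],[[0,0,-0.2],[0,0,0],240],[[0,0,0],[0,0,0],240],[[0,0,0],[0,0,0],240]]' 60;python3 g.py .5265 -.0235 .087
```

```text
t: 5.85
ee_pos: [0.5269, -0.0242, 0.0953]
orientation: [3.141, 0.0, 1.699]
ft_force: [5.8, 0.1, -8.2]
opening: 0.0106
finger_force: 60.6
tool shift cm [ 0.07 -0.03  0.83] rpy [3.1414e+00 1.0000e-04 1.6988e+00] pos [ 0.5269 -0.0242  0.0953] f [ 5.81  0.05 -8.24] [-5.300e-02 -1.123e+00 -1.000e-03] op 0.010596790037961544 t 5.85 q6 -0.32001479058609905
```

```bash
python3 -m crank '[[[0,0.05,-0.15],[0,0,0],240],[[0,0,-0.15],[0,0,0],240],[[0,0,-0.1],[0,0,0],240],[[0,0,0],[0,0,0],240],[[0,0,0],[0,0,0],240]]';python3 g.py .5265 -.0235 .087
```

```text
t: 6.27
ee_pos: [0.5271, -0.0242, 0.0992]
orientation: [-3.141, 0.0, 1.699]
ft_force: [2.9, -1.2, -8.8]
opening: 0.0108
finger_force: 60.5
tool shift cm [ 0.07 -0.05  1.22] rpy [-3.1412e+00  1.0000e-04  1.6988e+00] pos [ 0.5271 -0.0242  0.0992] f [ 2.9  -1.17 -8.83] [-0.101 -0.513 -0.011] op 0.010813177361800538 t 6.2667 q6 -0.31970908799153414
```

```bash
python3 -m crank '[[[0,0.02,-0.1],[0,0,0],240],[[0,0,0],[0,0,0],240],[[0,0,0],[0,0,0],240]]';python3 g.py .5265 -.0235 .087; python3 -m crank '[[[0,0,0],[0,0,0.05],240],[[0,0,0],[0,0,0.05],240],[[0,0,0],[0,0,0],240]]';python3 g.py .5265 -.0235 .087
```

```text
t: 6.52
ee_pos: [0.5272, -0.0241, 0.1002]
orientation: [-3.141, 0.0, 1.699]
ft_force: [1.0, -1.2, -9.4]
opening: 0.0106
finger_force: 60.4
tool shift cm [ 0.07 -0.06  1.32] rpy [-3.141   0.      1.6988] pos [ 0.5272 -0.0241  0.1002] f [ 0.96 -1.23 -9.37] [-0.196 -0.196 -0.018] op 0.010629548796283422 t 6.5167 q6 -0.3196273988552798
t: 6.77
ee_pos: [0.5271, -0.0241, 0.1001]
orientation: [-3.141, 0.0, 1.596]
ft_force: [0.2, -2.1, -10.0]
opening: 0.011
finger_force: 60.4
tool shift cm [ 0.06 -0.06  1.31] rpy [-3.1407  0.      1.5963] pos [ 0.5271 -0.0241  0.1001] f [ 0.18 -2.06 -9.95] [-0.212  0.059  0.008] op 0.010985048192308854 t 6.7667 q6 -0.21704047858010542
```

```bash
python3 -m crank '[[[0,0,0],[0,0,0.06],240],[[0,0,0],[0,0,0.06],240],[[0,0,0],[0,0,0.06],240],[[0,0,0],[0,0,0],240]]';python3 g.py .5265 -.0235 .087
```

```text
t: 7.1
ee_pos: [0.5269, -0.0241, 0.1]
orientation: [-3.14, 0.0, 1.417]
ft_force: [-3.0, -1.3, -9.2]
opening: 0.0106
finger_force: 60.4
tool shift cm [ 0.05 -0.05  1.3 ] rpy [-3.1402e+00  3.0000e-04  1.4174e+00] pos [ 0.5269 -0.0241  0.1   ] f [-3.03 -1.33 -9.25] [-0.258  0.528  0.002] op 0.010618388635848554 t 7.1 q6 -0.038164557551837
```

```bash
python3 -m crank '[[[-0.02,-0.05,0],[0,0,0.08],240],[[0,0,0],[0,0,0.08],240],[[0,0,0],[0,0,0.08],240],[[0,0,0],[0,0,0.08],240],[[0,0,0],[0,0,0.08],240],[[0,0,0],[0,0,0.08],240],[[0,0,0],[0,0,0],240]]';python3 g.py .5265 -.0235 .087
```

```text
t: 7.68
ee_pos: [0.5261, -0.0239, 0.0999]
orientation: [-3.14, 0.001, 0.937]
ft_force: [-5.6, 0.7, -8.6]
opening: 0.0108
finger_force: 60.4
tool shift cm [0.06 0.01 1.29] rpy [-3.1396e+00  8.0000e-04  9.3700e-01] pos [ 0.5261 -0.0239  0.0999] f [-5.55  0.66 -8.59] [ 0.221  0.904 -0.057] op 0.010834090158676094 t 7.6833 q6 0.44185846457314104
```

```bash
python3 -m crank '[[[-0.05,-0.06,0],[0,0,0.08],240],[[0,0,0],[0,0,0.08],240],[[0,0,0],[0,0,0.08],240],[[0,0,0],[0,0,0.08],240],[[0,0,0],[0,0,0.08],240],[[0,0,0],[0,0,0.08],240],[[0,0,0],[0,0,0],240],[[0,0,0],[0,0,0],240]]';python3 g.py .5265 -.0235 .087
```

```text
t: 8.35
ee_pos: [0.5253, -0.0236, 0.0999]
orientation: [-3.14, 0.001, 0.462]
ft_force: [-5.0, 4.6, -9.5]
opening: 0.0109
finger_force: 60.4
tool shift cm [0.11 0.05 1.29] rpy [-3.1395e+00  1.2000e-03  4.6200e-01] pos [ 0.5253 -0.0236  0.0999] f [-4.97  4.6  -9.54] [0.978 0.778 0.047] op 0.010911735244913097 t 8.35 q6 0.9165623692166238
```

```bash
python3 -m crank '[[[-0.03,-0.07,0],[0,0,0.07],240],[[0,0,0],[0,0,0],240],[[0,0,0.1],[0,0,0],240],[[0,0,0.1],[0,0,0],240],[[0,0,0],[0,0,0],240],[[0,0,0],[0,0,0],240]]';python3 g.py .5265 -.0235 .087;python3 -m crank '[[[0,0,0.1],[0,0,0],240],[[0,0,0.05],[0,0,0],240],[[0,0,0.0],[0,0,0],240],[[0,0,0],[0,0,0],240]]';python3 g.py .5265 -.0235 .087
```

```text
t: 8.85
ee_pos: [0.5252, -0.0234, 0.0981]
orientation: [-3.141, 0.001, 0.393]
ft_force: [-3.7, 4.5, -8.0]
opening: 0.0106
finger_force: 60.5
tool shift cm [0.12 0.06 1.11] rpy [-3.1405e+00  6.0000e-04  3.9340e-01] pos [ 0.5252 -0.0234  0.0981] f [-3.66  4.5  -8.05] [ 0.879  0.596 -0.022] op 0.010583200970169281 t 8.85 q6 0.9858296555218209
t: 9.18
ee_pos: [0.5252, -0.0234, 0.0966]
orientation: [-3.14, 0.001, 0.393]
ft_force: [-4.2, 4.7, -7.9]
opening: 0.0108
finger_force: 60.6
tool shift cm [0.12 0.06 0.96] rpy [-3.1405e+00  6.0000e-04  3.9340e-01] pos [ 0.5252 -0.0234  0.0966] f [-4.19  4.67 -7.89] [0.928 0.676 0.021] op 0.010817533334791095 t 9.1833 q6 0.9858065062025285
```

```bash
python3 -m crank '[[[0,0,0.1],[0,0,0],240],[[0,0,0.05],[0,0,0],240],[[0,0,0.0],[0,0,0],240],[[0,0,0],[0,0,0],240]]';python3 g.py .5265 -.0235 .087
```

```text
t: 9.52
ee_pos: [0.5254, -0.0234, 0.0959]
orientation: [-3.141, -0.0, 0.393]
ft_force: [-7.2, 5.4, 2.7]
opening: 0.0107
finger_force: 62.3
tool shift cm [0.1  0.05 0.89] rpy [-3.1411 -0.      0.3935] pos [ 0.5254 -0.0234  0.0959] f [-7.18  5.36  2.65] [ 0.929  1.3   -0.027] op 0.01065856326793076 t 9.5167 q6 0.9857881207146549
```

```bash
python3 -m crank '[[[0,0,-0.05],[0,0,0],225],[[0,0,0],[0,0,0],210],[[0,0,0],[0,0,0],190],[[0,0,0],[0,0,0],170],[[0,0,0],[0,0,0],150],[[0,0,-1],[0,0,0],140],[[0,0,-2],[0,0,0],140],[[0,0,-2],[0,0,0],140],[[0,0,-2],[0,0,0],140],[[0,0,0],[0,0,0],140]]' 20;python3 g.py .5196 .0296 .18; python3 - <<'E'
from h import *
for n in("side","top"):
    p=manip.get_image(n);(x0,y0)=(220,120) if n=="side" else (260,160);a=p["frame"][y0:y0+200,x0:x0+220,::-1];cv2.imwrite(f"pics/{n}3.png",cv2.resize(a,None,fx=2.7,fy=2.7,interpolation=cv2.INTER_CUBIC))
E
```

```text
t: 10.35
ee_pos: [0.5271, -0.0241, 0.1706]
orientation: [3.138, -0.005, 0.389]
ft_force: [-0.2, 0.8, 1.2]
opening: 0.0385
finger_force: 0.0
tool shift cm [ 1.35 -5.25 -0.95] rpy [ 3.1383 -0.0049  0.3894] pos [ 0.5271 -0.0241  0.1706] f [-0.19  0.85  1.24] [-0.049  0.026 -0.044] op 0.0385469320962219 t 10.35 q6 0.9897939733311232
```

View pics/side3.png

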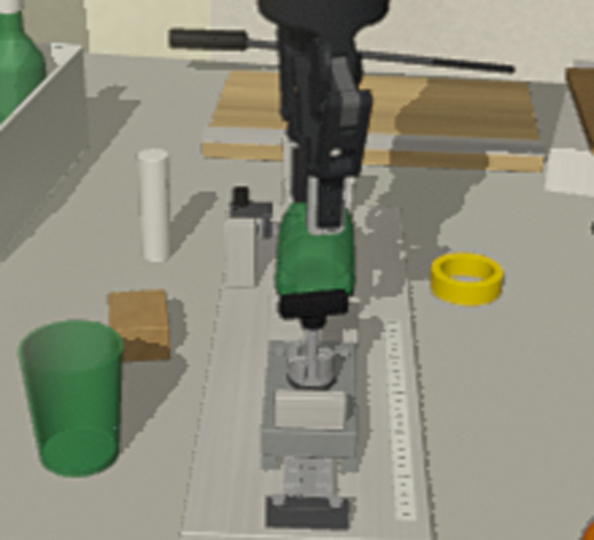

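The bar now lies across the rail and stays raised, at crop (313,303). Next I go behind the lug with the fingers shut.

```bash
python3 -m crank '[[[0,0,-2],[0,0,0],140],[[0,0,0],[0,0,-0.119],160],[[0,0,0],[0,0,-0.119],180],[[0,0,0],[0,0,-0.119],200],[[0,0,0],[0,0,-0.119],220],[[0,0,0],[0,0,-0.119],255],[[0,0,0],[0,0,-0.119],255],[[0,0,0],[0,0,-0.119],255],[[0,0,0],[0,0,-0.119],255],[[0,0,0],[0,0,-0.119],255],[[0,0,0],[0,0,-0.119],255],[[0,0,0],[0,0,-0.119],255]]'; python3 -m crank '[[[2.5,0,0],[0,0,0],255],[[2.5,0,0],[0,0,0],255],[[2.5,0,0],[0,0,0],255],[[1,0,0],[0,0,0],255],[[0,0,0],[0,0,0],255],[[0,0,0],[0,0,0],255]]' ; python3 g.py .5161 .0600 .06
python3 - <<'E'
from h import *
T=manip.get_image("top");S=manip.get_image("side")
for n,p in(("top",T),("side",S)):
    for t in("handle_grip","tail_stop","head_stop","cap_end"):
        print(n,t,[(np.round(b["extent"],1).tolist(),round(b["confidence"],2)) for b in manip.boxes_of(p,t)[:2]])
E
```

```text
t: 11.45
ee_pos: [0.5252, -0.0238, 0.1851]
orientation: [-3.14, -0.0, 1.704]
ft_force: [-0.9, -0.7, 0.2]
opening: -0.0004
finger_force: 0.0
t: 11.95
ee_pos: [0.5147, 0.0605, 0.1854]
orientation: [-3.141, 0.0, 1.699]
ft_force: [0.6, -0.1, -0.4]
opening: 0.0001
finger_force: 0.0
tool shift cm [-0.07  0.14 12.54] rpy [-3.1409e+00  3.0000e-04  1.6991e+00] pos [0.5147 0.0605 0.1854] f [ 0.64 -0.13 -0.42] [-0.011  0.048 -0.03 ] op 7.05686465000066e-05 t 11.95 q6 -0.15970120198393653
top handle_grip []
top tail_stop [([342.7, 257.1, 53.2, 34.1], 0.96)]
top head_stop []
top cap_end [([437.4, 249.0, 99.2, 38.3], 0.75), ([197.8, 192.1, 90.5, 43.8], 0.72)]
side handle_grip [([335.6, 239.6, 27.9, 26.7], 0.82)]
side tail_stop [([336.1, 262.7, 36.7, 67.4], 0.82), ([391.9, 224.7, 20.5, 19.5], 0.28)]
side head_stop []
side cap_end [([338.5, 214.9, 31.6, 36.3], 0.86), ([478.9, 365.1, 89.4, 108.1], 0.86)]
```

```bash
python3 -m crank '[[[0,0.1,3],[0,0,0],255],[[0,0,3],[0,0,0],255],[[0,0,3],[0,0,0],255],[[0,0,2.5],[0,0,0],255],[[0,0,1],[0,0,0],255],[[0,0,0],[0,0,0],255],[[0,0,0],[0,0,0],255]]' ; python3 -m crank '[[[-0.3,0,0],[0,0,0],255],[[-0.3,0,0],[0,0,0],255],[[-0.3,0,0],[0,0,0],255],[[-0.3,0,0],[0,0,0],255],[[-0.2,0,0],[0,0,0],255],[[-0.2,0,0],[0,0,0],255],[[0,0,0],[0,0,0],255]]'; python3 g.py .5196 .0296 .06
```

```text
t: 13.03
ee_pos: [0.5161, 0.0606, 0.0616]
orientation: [3.141, 0.0, 1.698]
ft_force: [0.1, 0.4, 0.4]
opening: -0.0001
finger_force: 0.0
t: 13.62
ee_pos: [0.5179, 0.0444, 0.0609]
orientation: [3.141, 0.0, 1.697]
ft_force: [-0.4, 0.4, 0.4]
opening: -0.0004
finger_force: 0.0
tool shift cm [-1.49 -0.02  0.09] rpy [3.1415e+00 2.0000e-04 1.6974e+00] pos [0.5179 0.0444 0.0609] f [-0.41  0.41  0.45] [ 0.006 -0.022 -0.04 ] op -0.00041411778933246515 t 13.6167 q6 -0.18927745939191376
```

```bash
for i in 1 2; do python3 -m crank '[[[-0.2,0,0],[0,0,0],255],[[-0.2,0,0],[0,0,0],255],[[-0.2,0,0],[0,0,0],255],[[0,0,0],[0,0,0],255],[[0,0,0],[0,0,0],255]]'; python3 g.py .5196 .0296 .06;done
```

```text
t: 14.03
ee_pos: [0.5185, 0.0389, 0.0608]
orientation: [-3.142, -0.0, 1.698]
ft_force: [-0.7, 3.6, 1.0]
opening: 0.0004
finger_force: 1.7
tool shift cm [-0.94 -0.01  0.08] rpy [-3.1415e+00 -2.0000e-04  1.6978e+00] pos [0.5185 0.0389 0.0608] f [-0.71  3.62  1.04] [ 0.565  0.103 -0.007] op 0.000351174902037254 t 14.0333 q6 -0.20047958434944588
t: 14.45
ee_pos: [0.5193, 0.0329, 0.0608]
orientation: [3.142, -0.0, 1.698]
ft_force: [0.2, 3.8, 1.0]
opening: 0.0004
finger_force: 1.6
tool shift cm [-0.34 -0.02  0.08] rpy [ 3.1416 -0.      1.6978] pos [0.5193 0.0329 0.0608] f [0.22 3.82 0.96] [0.553 0.005 0.048] op 0.0004019748634928984 t 14.45 q6 -0.2118194154791942
```

```bash
python3 -m crank '[[[-0.2,0,0],[0,0,0],255],[[-0.2,0,0],[0,0,0],255],[[-0.2,0,0],[0,0,0],255],[[-0.2,0,0],[0,0,0],255],[[-0.2,0,0],[0,0,0],255],[[-0.2,0,0],[0,0,0],255],[[-0.2,0,0],[0,0,0],255],[[-0.2,0,0],[0,0,0],255],[[-0.2,0,0],[0,0,0],255],[[-0.2,0,0],[0,0,0],255],[[0,0,0],[0,0,0],255],[[0,0,0],[0,0,0],255]]'; python3 g.py .5196 .0296 .06; python3 - <<'E'
from h import *
q=np.load("q.npy")
T=manip.get_image("top");a=T["frame"][200:300,330:550,::-1];cv2.imwrite("pics/t4.png",cv2.resize(a,None,fx=3.6,fy=3.6,interpolation=cv2.INTER_CUBIC))
def loc(uv,z):
    w=atz(T,uv,z)[:2]-q[:2];c,s=np.cos(q[2]),np.sin(q[2]);return np.round([c*w[0]+s*w[1],-s*w[0]+c*w[1]],4)
f=lambda x,y:(260+x/2.6,140+y/2.6)
print("init base",loc(f(333,287),.08),"cap",loc(f(581,259),.07),"buf",loc(f(617,252),.07),"plateface",loc(f(655,205),.084))
E
```

```text
t: 15.45
ee_pos: [0.522, 0.013, 0.0608]
orientation: [3.141, 0.0, 1.698]
ft_force: [1.4, 2.7, 0.3]
opening: 0.0003
finger_force: 1.4
tool shift cm [ 1.67 -0.02  0.08] rpy [3.1414e+00 2.0000e-04 1.6978e+00] pos [0.522  0.013  0.0608] f [1.38 2.75 0.3 ] [ 0.392 -0.163  0.003] op 0.00025489561298541584 t 15.45 q6 -0.24959152933231518
init base [0.002  0.0206] cap [ 0.0009 -0.1675] buf [ 0.0028 -0.195 ] plateface [ 0.0327 -0.2232]
```

View pics/t4.png

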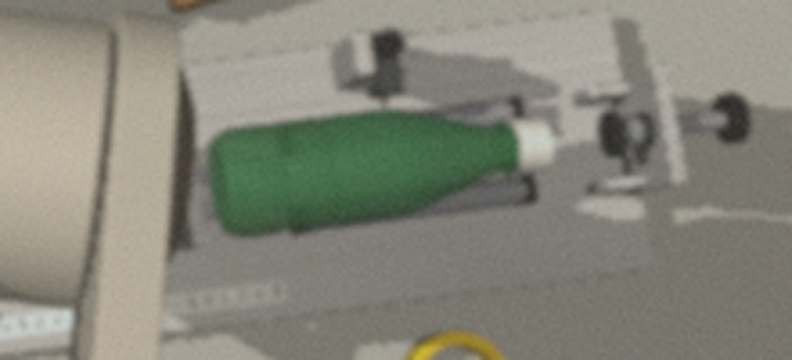

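The bottle hasn't moved yet: its cap ends at crop (555,140) and the buffer starts at about (600,130), a gap of roughly 25 mm. I expect contact at about 60 mm of travel, and the carriage is at 27.

```bash
python3 -m crank '[[[-0.2,0,0],[0,0,0],255],[[-0.2,0,0],[0,0,0],255],[[-0.2,0,0],[0,0,0],255],[[-0.2,0,0],[0,0,0],255],[[-0.15,0,0],[0,0,0],255],[[-0.15,0,0],[0,0,0],255],[[-0.15,0,0],[0,0,0],255],[[-0.15,0,0],[0,0,0],255],[[-0.15,0,0],[0,0,0],255],[[-0.15,0,0],[0,0,0],255],[[-0.15,0,0],[0,0,0],255],[[0,0,0],[0,0,0],255]]'; python3 -m crank '[[[-0.1,0,0],[0,0,0],255],[[-0.1,0,0],[0,0,0],255],[[-0.1,0,0],[0,0,0],255],[[-0.1,0,0],[0,0,0],255],[[-0.1,0,0],[0,0,0],255],[[0,0,0],[0,0,0],255]]';python3 g.py .5196 .0296 .06; python3 - <<'E'
from h import *
T=manip.get_image("top");a=T["frame"][200:300,330:550,::-1];cv2.imwrite("pics/t5.png",cv2.resize(a,None,fx=3.6,fy=3.6,interpolation=cv2.INTER_CUBIC))
E
```

```text
t: 16.5
ee_pos: [0.5244, -0.0052, 0.0608]
orientation: [3.141, -0.0, 1.698]
ft_force: [2.7, 4.2, -0.2]
opening: -0.0003
finger_force: 1.9
t: 17.0
ee_pos: [0.525, -0.0101, 0.0609]
orientation: [3.141, -0.0, 1.698]
ft_force: [1.6, 4.8, 0.8]
opening: -0.0002
finger_force: 2.3
tool shift cm [ 4.   -0.03  0.09] rpy [ 3.1412e+00 -3.0000e-04  1.6979e+00] pos [ 0.525  -0.0101  0.0609] f [1.59 4.76 0.76] [ 0.839 -0.384  0.033] op -0.00023531185793030385 t 17.0 q6 -0.29346967610248437
```

View pics/t5.png

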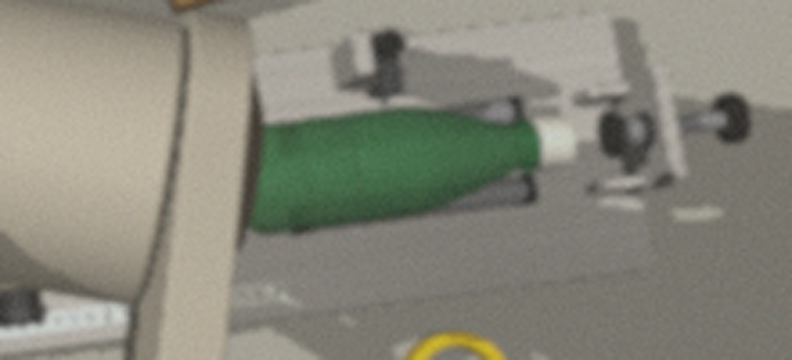

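The bottle is moving with the stop (cap end at crop 576, buffer at 600), leaving about 12 mm.

```bash
python3 -m crank '[[[-0.1,0,0],[0,0,0],255],[[-0.1,0,0],[0,0,0],255],[[-0.1,0,0],[0,0,0],255],[[-0.1,0,0],[0,0,0],255],[[-0.1,0,0],[0,0,0],255],[[-0.1,0,0],[0,0,0],255],[[-0.1,0,0],[0,0,0],255]]'; python3 g.py .5196 .0296 .06; for i in 1 2; do python3 -m crank '[[[-0.05,0,0],[0,0,0],255],[[-0.05,0,0],[0,0,0],255]]'|grep -E "ee_pos|ft_f";done
```

```text
t: 17.63
ee_pos: [0.5259, -0.0169, 0.0608]
orientation: [3.141, -0.0, 1.698]
ft_force: [2.4, 6.4, 0.7]
opening: 0.0
finger_force: 3.2
tool shift cm [ 4.69 -0.04  0.09] rpy [ 3.1411e+00 -4.0000e-04  1.6980e+00] pos [ 0.5259 -0.0169  0.0608] f [2.4  6.41 0.74] [ 1.12  -0.431  0.013] op 1.9831647491203815e-05 t 17.6333 q6 -0.3063136930265928
ee_pos: [0.526, -0.0179, 0.0609]
ft_force: [2.4, 6.9, 0.5]
ee_pos: [0.5262, -0.0188, 0.0608]
ft_force: [3.4, 7.2, 0.1]
```

```bash
cat > r.py <<'E'
from h import *
s=manip.read_state();print("y",s["ee_pos"][1].round(5),"f",s["ft_force"].round(1),"tx",s["ft_torque"].round(3),"ff",round(float(s["finger_force"]),1))
E
for i in 1 2 3 4; do python3 -m crank '[[[-0.04,0,0],[0,0,0],255],[[-0.04,0,0],[0,0,0],255]]' >/dev/null; python3 r.py;done
```

```text
y -0.01962 f [ 2.4  7.2 -0.1] tx [ 1.124 -0.456  0.043] ff 3.2
y -0.02041 f [1.9 6.7 0.3] tx [ 1.102 -0.452  0.021] ff 3.2
y -0.02123 f [3.3 6.6 0.6] tx [ 1.134 -0.472  0.015] ff 3.2
y -0.02201 f [2.6 6.1 0.7] tx [ 1.134 -0.487  0.035] ff 3.2
```

```bash
for i in 1 2 3 4; do python3 -m crank '[[[-0.03,0,0],[0,0,0],255],[[-0.02,0,0],[0,0,0],255]]' >/dev/null; python3 r.py;done
```

```text
y -0.02253 f [2.3 6.8 0.1] tx [ 1.097 -0.433  0.089] ff 3.2
y -0.02301 f [ 2.7  7.1 -0.2] tx [ 1.112 -0.485 -0.047] ff 3.2
y -0.02349 f [ 2.9  7.3 -0.1] tx [ 1.109 -0.477  0.025] ff 3.2
y -0.02399 f [2.7 6.8 0.5] tx [ 1.138 -0.474  0.059] ff 3.2
```

```bash
for i in 1 2 3 4; do python3 -m crank '[[[-0.03,0,0],[0,0,0],255],[[-0.02,0,0],[0,0,0],255]]' >/dev/null; python3 r.py;done; python3 - <<'E'
from h import *
T=manip.get_image("top");a=T["frame"][210:280,440:530,::-1];cv2.imwrite("pics/t6.png",cv2.resize(a,None,fx=6,fy=6,interpolation=cv2.INTER_CUBIC))
E
```

```text
y -0.02448 f [3.  7.5 0.4] tx [ 1.15  -0.488  0.102] ff 3.2
y -0.02497 f [2.8 7.1 0.1] tx [ 1.133 -0.479  0.105] ff 3.2
y -0.0255 f [ 2.1  6.8 -0.3] tx [ 1.167 -0.482  0.002] ff 3.2
y -0.02598 f [ 2.6  6.2 -0. ] tx [ 1.192 -0.514  0.097] ff 3.2
```

View pics/t6.png

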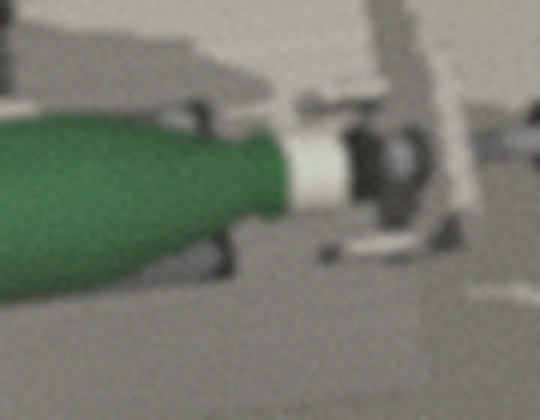

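The cap (crop column 350) has all but reached the buffer, so I switch to finer steps.

```bash
for i in 1 2 3; do python3 -m crank '[[[-0.02,0,0],[0,0,0],255],[[-0.01,0,0],[0,0,0],255]]' >/dev/null; python3 r.py;done
```

```text
y -0.02628 f [ 2.2  7.  -0.2] tx [ 1.107 -0.53   0.044] ff 3.2
y -0.02655 f [ 3.4  6.1 -0. ] tx [ 1.136 -0.482  0.048] ff 3.2
y -0.02689 f [3.5 7.4 0.1] tx [ 1.128 -0.51   0.033] ff 3.2
```

```bash
for i in 1 2 3; do python3 -m crank '[[[-0.02,0,0],[0,0,0],255],[[-0.01,0,0],[0,0,0],255]]' >/dev/null; python3 r.py;done
```

```text
y -0.02715 f [ 3.3  6.8 -0.1] tx [ 1.115 -0.57   0.069] ff 3.2
y -0.02745 f [3.1 6.4 0.4] tx [ 1.122 -0.508  0.049] ff 3.2
y -0.02774 f [2.8 6.5 0.8] tx [ 1.074 -0.525  0.046] ff 3.2
```

```bash
python3 -m crank '[[[-0.02,0,0],[0,0,0],255],[[-0.01,0,0],[0,0,0],255]]' >/dev/null; python3 r.py
```

```text
y -0.02805 f [ 2.9  7.1 -0.8] tx [ 1.097 -0.495  0.056] ff 3.2
```

```bash
for i in 1 2 3; do python3 -m crank '[[[-0.02,0,0],[0,0,0],255],[[-0.01,0,0],[0,0,0],255]]' >/dev/null; python3 r.py;done
```

```text
y -0.02833 f [2.4 6.6 0.5] tx [ 1.146 -0.482  0.129] ff 3.2
y -0.02866 f [3.  6.4 1. ] tx [ 1.127 -0.538 -0.024] ff 3.2
y -0.02892 f [3.2 7.  1. ] tx [ 1.091 -0.538  0.028] ff 3.2
```

```bash
for i in 1 2 3; do python3 -m crank '[[[-0.02,0,0],[0,0,0],255],[[-0.01,0,0],[0,0,0],255]]' >/dev/null; python3 r.py;done
```

```text
y -0.02924 f [ 3.3  7.1 -0.5] tx [ 1.16  -0.56   0.024] ff 3.2
y -0.02955 f [4.9 6.6 1. ] tx [ 1.186 -0.552  0.028] ff 3.2
y -0.02986 f [ 3.5  7.3 -0.6] tx [ 1.2   -0.47   0.069] ff 3.2
```

```bash
for i in 1 2; do python3 -m crank '[[[-0.02,0,0],[0,0,0],255],[[-0.01,0,0],[0,0,0],255]]' >/dev/null; python3 r.py;done
```

```text
y -0.03013 f [2.9 7.3 0.6] tx [ 1.198 -0.569  0.058] ff 3.2
y -0.03042 f [3.5 6.  0.7] tx [ 1.198 -0.496  0.027] ff 3.2
```

```bash
for i in 1 2; do python3 -m crank '[[[-0.02,0,0],[0,0,0],255],[[-0.01,0,0],[0,0,0],255]]' >/dev/null; python3 r.py;done
```

```text
y -0.03073 f [ 2.7  7.3 -0.6] tx [ 1.192 -0.5    0.068] ff 3.2
y -0.03104 f [3.5 7.  0.6] tx [ 1.156 -0.551  0.079] ff 3.2
```

```bash
for i in 1 2 3; do python3 -m crank '[[[-0.02,0,0],[0,0,0],255],[[-0.01,0,0],[0,0,0],255]]' >/dev/null; python3 r.py;done
```

```text
y -0.03131 f [ 3.6  6.7 -0.6] tx [ 1.125 -0.507  0.028] ff 3.2
y -0.03162 f [2.7 7.8 0.6] tx [ 1.154 -0.547  0.036] ff 3.3
y -0.03181 f [3.3 8.  0.5] tx [ 1.334 -0.573  0.08 ] ff 3.9
```

Contact: the force steps up by about 1.3 N.

```bash
python3 -m crank '[[[-0.02,0,0],[0,0,0],255],[[-0.01,0,0],[0,0,0],255]]' >/dev/null; python3 r.py
```

```text
y -0.03202 f [3.2 9.2 1.3] tx [ 1.459 -0.501  0.074] ff 4.3
```

```bash
python3 -m crank '[[[-0.02,0,0],[0,0,0],255],[[-0.02,0,0],[0,0,0],255]]' >/dev/null; python3 r.py
```

```text
y -0.03232 f [1.9 9.9 0.3] tx [ 1.592 -0.43   0.05 ] ff 4.8
```

```bash
python3 -m crank '[[[-0.02,0,0],[0,0,0],255],[[0,0,0],[0,0,0],255]]' >/dev/null; python3 r.py;  python3 -m crank '[[[0,0,0],[0,0,0],255],[[0,0,0],[0,0,0],255]]' >/dev/null; python3 r.py
```

```text
y -0.03248 f [2.9 9.5 0.9] tx [ 1.618 -0.517  0.047] ff 4.8
y -0.03247 f [3.  9.9 0.7] tx [ 1.607 -0.487  0.059] ff 4.7
```

Estimated buffer load is about 4 N. I back off behind the lug and rise.

```bash
python3 -m crank '[[[0.05,0,0],[0,0,0],255],[[0.1,0,0],[0,0,0],255],[[0.3,0,0],[0,0,0],255],[[1,0,0],[0,0,0],255],[[1,0,0],[0,0,0],255],[[0,0,-2],[0,0,0],255],[[0,0,-3],[0,0,0],255],[[0,0,-3],[0,0,0],255],[[0,0,-3],[0,0,0],255],[[3,0,-3],[0,0,0],255],[[3,0,-2],[0,0,0],255],[[0,0,0],[0,0,0],255]]'; python3 -m crank '[[[3,0,0],[0,0,0],255],[[3,0,0],[0,0,0],255],[[3,0,0],[0,0,0],255],[[3,0,0],[0,0,0],255],[[3,0,0],[0,0,0],255],[[0,0,0],[0,0,0],255],[[0,0,0],[0,0,0],255]]'; python3 - <<'E'
from h import *
p=manip.get_image("top");a=cv2.resize(p["frame"][200:290,320:540,::-1],None,fx=3.4,fy=3.4,interpolation=cv2.INTER_CUBIC)
p=manip.get_image("side");b=cv2.resize(p["frame"][150:240,220:440,::-1],None,fx=3.2,fy=3.2,interpolation=cv2.INTER_CUBIC);b=np.pad(b,((0,0),(0,a.shape[1]-b.shape[1]),(0,0)))
cv2.imwrite("pics/f7.png",np.vstack([a,b])[:600])
E
```

```text
t: 25.02
ee_pos: [0.5175, 0.0543, 0.2249]
orientation: [3.135, -0.0, 1.7]
ft_force: [0.3, -0.4, 0.5]
opening: -0.0
finger_force: 0.0
t: 25.6
ee_pos: [0.4973, 0.2006, 0.2199]
orientation: [-3.141, 0.0, 1.701]
ft_force: [0.1, 0.4, 0.8]
opening: 0.0
finger_force: 0.0
```

View pics/f7.png

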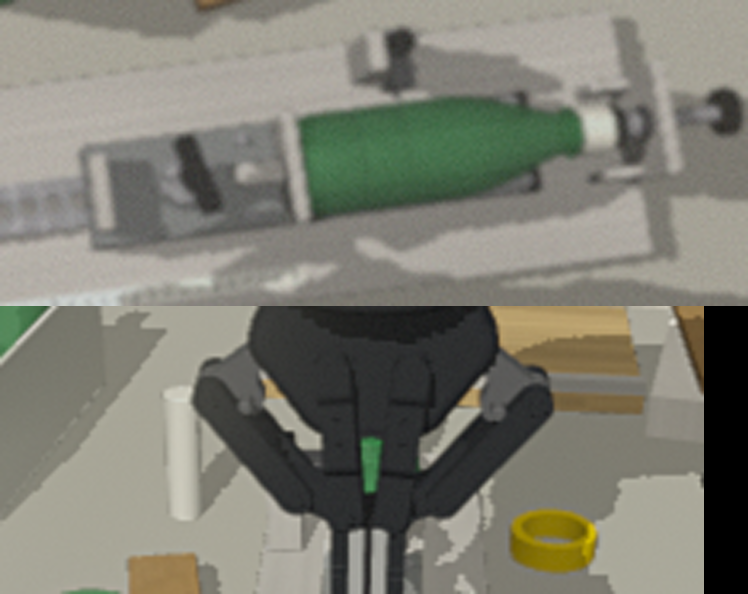

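The final top view shows the bar parked across the rail at (197,173). The stop plate meets the bottle's base at (303,165), the cap sits on the buffer at (615,130), and the bystanders I can see are in place.

```bash
python3 -c "
from workcell import manip
print(manip.finish_job())"
```

```text
the job is handed in; nothing more can be done
None
```

I handed the job in at about 26 s with the plunger parked in its rest notch and the bottle held between the stops at roughly 4 N (estimated from wrist force and travel); the bystanders looked undisturbed, and no verdict was returned.

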